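# Wipe fallen plaster chips off the shelf into the steel bin

## Task

Plaster has flaked off the cupboard ceiling onto the raised grey shelf: open wide the lid of the low steel bin at its end, then wipe all three chips off the shelf into the bin with the squeegee, never touching the chips with the robot itself. Put the squeegee back in its tray standing on its blade as it was, and shut the bin lid fully, leaving the jar, dustpan and hand brush undisturbed.

Things in the scene. Friction and masses are not known exactly. Their poses are not given: they have to be found in the camera images.
- ledge: Fixed raised grey melamine shelf, 300 (its x) by 220 mm (y), flat top at z = 100 mm. Origin: centre of its underside, at z = 0. Its +x points along it to the bin, within 0.22 rad of world -y. Rims 10 mm wide, 10 mm high along both long sides leave 200 mm clear; the short ends (x = -150, +150) are open. No chip lies within 70 mm of the x = -150 end: room to set the squeegee down.
- bin: Fixed low steel waste bin, 170 (x) by 230 (y) by 90 mm high, walls 5 mm, at the shelf's +x end (2 mm gap), its rim 10 mm below the shelf top. Origin: centre of its underside, z = 0, at x = +237 mm in the shelf's frame; axes parallel to the shelf's.
- lid (a joint): Angle of the bin's flat steel lid (170 by 230 by 6 mm, 0.3 kg), rad: 0 shut, growing as it opens, stop at 1.75; starts at 0 to 0.2. Friction hinge (0.4 N m): it stays where it is left. Hinged on the bin's +x rim (far from the shelf): its free edge, next to the shelf, lifts and swings away from the shelf.
- lid_hinge (a point): Middle of the lid's hinge axis: bin frame x = +85 mm, z = 90 mm; the axis runs along the bin's y. The point's axes turn with the lid; when shut they are parallel to the bin's.
- lid_handle (a point): Middle of the lid's round bar handle, 12 mm thick, parallel to the hinge axis, 110 mm clear between its posts, 40 mm free under it. Lid shut: 140 mm from the hinge towards the shelf, 52 mm above the hinge; it turns with the lid. Pinched from above across the bar, it can turn between the fingers, so the lid swings with the tool kept pointing down.
- squeegee: Hand squeegee / scraper block, 0.25 kg, standing on its flat rubber blade in its tray: base 42 mm (its x) by 130 mm (its y) by 28 mm high (lower 12 mm rubber); on top of it a black grip ridge 22 mm (x) by 100 mm (y), from 28 to 75 mm height. Origin: centre of the blade's underside; z up.
- tray: Fixed shallow open plastic tray, the squeegee's place, outside 95 (its x) by 180 (its y) by 14 mm high, wall and floor 5 mm. Origin: centre of its underside, z = 0.
- tray_in (a point): Centre of the tray's inner floor, 5 mm above the work surface; axes as the tray.
- flake_a: Loose chip of fallen plaster, an irregular flat flake about 60 by 34 mm and 10 mm thick, 30 g, lying flat somewhere on the raised shelf; the three are alike. Origin: centre of the underside; z up.
- flake_b: Loose chip of fallen plaster, an irregular flat flake about 64 by 32 mm and 10 mm thick, 30 g, lying flat somewhere on the raised shelf; the three are alike. Origin: centre of the underside; z up.
- flake_c: Loose chip of fallen plaster, an irregular flat flake about 62 by 37 mm and 10 mm thick, 30 g, lying flat somewhere on the raised shelf; the three are alike. Origin: centre of the underside; z up.
- jar: Bystander: closed glass jar, 72 mm across, 120 mm high, 0.4 kg. Origin: centre of its underside.
- dustpan: Bystander: grey plastic dustpan, 190 by 220 mm, 50 mm high, with a stub handle. Origin: centre of the pan's underside.
- brush: Bystander: orange hand brush, 250 mm long, 50 mm high, bristles down. Origin: under its middle.
Things that resemble listed ones, but are neither listed nor needed, are in the scene too. Leave any orange look-alike of the flake_a alone. Of the things that look like the squeegee, the larger one is meant.

How it is judged:
By the outcome, as a careful person would: the job done as asked, in the order asked, and still so for the second after the job is handed in, with the robot touching nothing.
It also fails if it takes over 72 s, if anything falls off the work surface, if the arm or the gripper's body presses on something with over 40 N, if the wrist force passes 120 N, or if a joint passes its speed limit or range.

## Robot

A 6-joint arm with a two-finger parallel gripper is mounted at the origin on the work surface. World frame = base frame: x ahead of the robot, y to its left, z up, the work surface at z = 0. Lengths are in m, angles in rad, forces in N, time in s.
With the tool pointing down it reaches from about 0.425 to 0.95 m from the base axis. Payload 14.7 kg.
Tool frame: the origin (TCP) lies at the very end of the fingers, on their centre line; the grasp point (between the pads) lies bot.hold_point_z behind it (bot.hold_point_z is the distance from the TCP to the grasp point, in m); z points along the fingers, y is the line along which they close (so a half turn about z gives the same grasp; the last joint's range is limited). The gripper opens to 85 mm and grips with 20 to 120 N. Pads are 22 mm wide; open, the fingers measure 114 mm over their backs; the gripper's body (76 mm by 85 mm) begins 54 mm behind the grasp point. The pads swing forward as they close: fully open they stand 13 mm farther back than shut.
Start: joints at [-1.169, 0.48, 1.596, -0, 1.065, -0.047], TCP at [0.282, -0.586, 0.231] pointing down, gripper open.
Joint ranges: [-2.75, 2.75], [-0.82, 2.05], [0.23, 2.67], [-1.56, 4.7], [0.09, 2.69], [-2.92, 2.92]. Speed limits (rad/s): [1.89, 1.89, 2.39, 3.01, 3.01, 3.01].

## Interface

Orientations are given as [roll, pitch, yaw] about the fixed x, y, z axes, in that order (R = Rz(yaw) Ry(pitch) Rx(roll)).
In Python, from workcell import bot, imaging gives the robot as it stands.
- The arm moves only by the tool step_arm, never from a script. Its argument "steps" is a list of rows, each a list of 7 numbers: the opening, from 0 (shut) to 1 (fully open), then the shift along the world's x, y, z in units of 50 mm (1.0 is 50 mm), then the turn, a rotation vector about the world's x, y, z in units of 5 degrees (1.0 is 5 degrees). A call has exactly 8 rows; each row shifts and turns the commanded pose from where the row before left it; what a row does not reach is not made up. A row lasts 1/8 s, in which the tool goes at most 62.5 mm and 10.7 degrees, less where a joint would pass 70% of its speed; a pose out of reach is approached as far as the arm can. A call with a number of a shift or a turn outside -1 to 1 is refused whole. A call with a gripper value outside its range is refused whole. The fingers move at their own pace and stop on an object; "newtons" is the grip in N (left out, the last holds). Time passes only in rows, so rows that do not move let the fingers close, or fill a call up. It gives the time, the measured TCP pose, the force, the opening and the grip force at its end, in the units of the state.
- bot.observe(): the state, without advancing time (a new reading comes with each control period).
- imaging.capture(name): name is "scene" or "top" or "wrist"; returns a dict with "color" (384x512x3 uint8, red, green, blue), "fx", "fy", "cx", "cy" (pixels), "D" ([k1, k2, p1, p2, k3] as OpenCV has them; the pictures are not rectified), "xyz" and "rotation" of the camera in the world. Camera axes: x right, y down, z forward; pixel columns grow to the right and rows downward; lengths in m; the calibration is good to about 2 mm. A picture is of the moment at which its call begins. There is no depth.
- bot.finish_job(): hands the job in; it is judged then, once.
Trained networks look in the newest picture that a camera, given by its name, has taken for a name from the list of things; names that differ only in an ending like _2 or _b are one class to them, and where a whole thing is asked for, a point or a joint stands for the part that bears it (a point fixed in the world has none). Each returns a list of dicts, best first, with "score" (0 to 1); they miss things now and then, are a little off and sometimes report something else, mostly with a low value. They report only what shows in the picture. A call takes as long as a camera call. They do not tell look-alikes from the thing itself.
- imaging.find_in(query, camera): "bbox" ([left, top, right, bottom] in pixels, round what is visible of it).
The state is a dict: "time_s": time; "joint_positions": joint angles; "qvel": joint speeds; "tau": joint torques, N m; "position": TCP position; "eef_rot": TCP orientation; "ft_force": force on the tool from outside, world axes, zero at the start; "ft_torque": the same for the moment, N m; "grip_width": finger opening in m; "finger_force": force on a finger pad.
Only numpy, scipy, OpenCV 4.12 (cv2) and the standard library are available. Lean on these libraries where they do the work, as an engineer would, in place of code of your own. Each camera call takes 0.05 s, during which the arm holds its last target. There are 200 camera calls.

## Working session

There is one attempt and no reset: what is moved stays moved. The work goes in short steps, Python scripts to look and compute and a tool call to move; the robot and the scene stay as the last step left them, time stands still between calls to the robot, and variables do not carry over. Pictures are saved under pics/ and viewed, at most 10 in all, crops included, and the job is handed in when it is done.

Besides the shell and the picture viewer there is one more tool, called by a JSON object that holds its "fn" and its "kwargs". step_arm: Moves the arm, as the interface text tells. Its arguments: {"type":"object","properties":{"steps":{"type":"array"},"newtons":{"type":"number"}},"required":["steps"]}

```bash
mkdir -p pics; ls; cat > h.py <<'E'
from workcell import bot, imaging
import numpy as np, cv2, pickle
def cap(n, f=None):
    c=imaging.capture(n)
    if f: cv2.imwrite(f,cv2.cvtColor(c['color'],cv2.COLOR_RGB2BGR))
    return c
def R(c):
    r=np.array(c['rotation'],float)
    if r.shape==(3,3): return r
    from scipy.spatial.transform import Rotation as S
    return S.from_euler('xyz',r).as_matrix()
def K(c): return np.array([[c['fx'],0,c['cx']],[0,c['fy'],c['cy']],[0,0,1.]])
def ray(c,uv):
    p=cv2.undistortPoints(np.array(uv,float).reshape(-1,1,2),K(c),np.array(c['D'],float)).reshape(-1,2)
    return np.c_[p,np.ones(len(p))]@R(c).T
def onz(c,uv,z):
    d=ray(c,uv);o=np.array(c['xyz']); return o+d*((z-o[2])/d[:,2])[:,None]
def proj(c,P):
    P=np.array(P,float).reshape(-1,3); r=R(c).T; t=-r@np.array(c['xyz'])
    return cv2.projectPoints(P,cv2.Rodrigues(r)[0],t,K(c),np.array(c['D'],float))[0].reshape(-1,2)
def tri(cs,uvs):
    A=np.zeros((3,3));b=np.zeros(3)
    for c,uv in zip(cs,uvs):
        d=ray(c,[uv])[0];d/=np.linalg.norm(d);M=np.eye(3)-np.outer(d,d);A+=M;b+=M@np.array(c['xyz'])
    return np.linalg.solve(A,b)
E
python3 - <<'E'
from h import *
print(bot.observe(), bot.hold_point_z)
ims=[]
for n in ['scene','top']:
    c=cap(n); print(n,c['xyz'],c['rotation'],c['fx'],c['D']); ims.append(c['color'])
    pickle.dump(c,open(n+'0.pkl','wb'))
    for q in ['ledge','bin','lid_handle','squeegee','tray','flake_a','jar','dustpan','brush']:
        print(q,[(np.round(d['bbox']).tolist(),round(d['score'],2)) for d in imaging.find_in(q,n)][:5])
    cv2.imwrite('pics/%s0.png'%n,cv2.resize(cv2.cvtColor(c['color'],cv2.COLOR_RGB2BGR),(800,600),interpolation=cv2.INTER_CUBIC))
E
```

```text
pics
{'time_s': 0.0, 'joint_positions': array([-1.16860506e+00,  4.80859753e-01,  1.59688334e+00,  3.91382679e-05,
        1.06508212e+00, -4.65970005e-02]), 'qvel': array([ 0.00019933,  0.00111457,  0.00036058, -0.00016539,  0.00068189,
       -0.00046949]), 'tau': array([-2.73420672e-03, -9.50653481e+01, -4.30195355e+01, -3.67262446e-04,
        1.20439864e-02,  5.87546992e-05]), 'position': array([ 0.28188773, -0.58523509,  0.23065074]), 'eef_rot': array([-3.14036303e+00, -9.15915035e-05,  4.48769231e-01]), 'ft_force': array([-0.15039802,  0.35094277,  0.82324906]), 'ft_torque': array([ 0.00906624, -0.00370419,  0.02759663]), 'finger_force': 0.0, 'grip_width': 0.08574070847933156} 0.0187
scene [1.37351897 0.28332206 1.38975051] [-2.55012109  0.00741878  1.84500113] 491.86548798978 [-0.05217562  0.          0.          0.          0.        ]
ledge [([156.0, 142.0, 319.0, 233.0], 0.94)]
bin [([160.0, 146.0, 229.0, 224.0], 0.67), ([247.0, 169.0, 269.0, 191.0], 0.39)]
lid_handle [([158.0, 145.0, 226.0, 208.0], 0.7), ([228.0, 167.0, 240.0, 184.0], 0.56)]
squeegee [([358.0, 184.0, 377.
[... 752 characters left out ...]
8.0, 165.0, 352.0, 245.0], 0.56)]
bin [([289.0, 164.0, 349.0, 240.0], 0.91)]
lid_handle [([291.0, 165.0, 354.0, 237.0], 0.8)]
squeegee [([141.0, 210.0, 161.0, 249.0], 0.89), ([90.0, 220.0, 110.0, 246.0], 0.85), ([212.0, 124.0, 282.0, 153.0], 0.6), ([229.0, 206.0, 243.0, 222.0], 0.46)]
tray [([250.0, 201.0, 266.0, 225.0], 0.47), ([213.0, 123.0, 282.0, 152.0], 0.3)]
flake_a [([250.0, 200.0, 264.0, 223.0], 0.78), ([224.0, 203.0, 245.0, 223.0], 0.72), ([273.0, 199.0, 291.0, 218.0], 0.69), ([306.0, 146.0, 325.0, 157.0], 0.66), ([274.0, 257.0, 292.0, 271.0], 0.65)]
jar [([150.0, 154.0, 178.0, 183.0], 0.55)]
dustpan [([380.0, 178.0, 471.0, 249.0], 0.77)]
brush [([213.0, 124.0, 285.0, 153.0], 0.66)]
```

View pics/scene0.png

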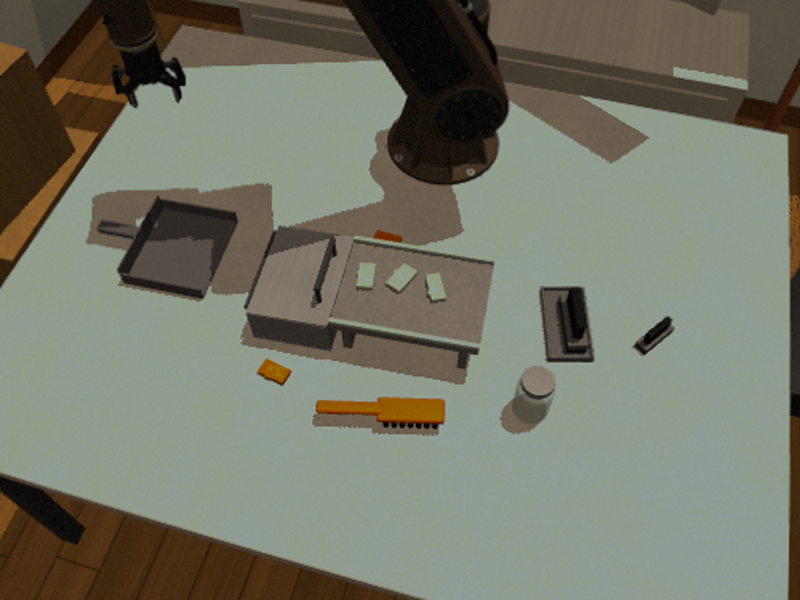

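View pics/top0.png

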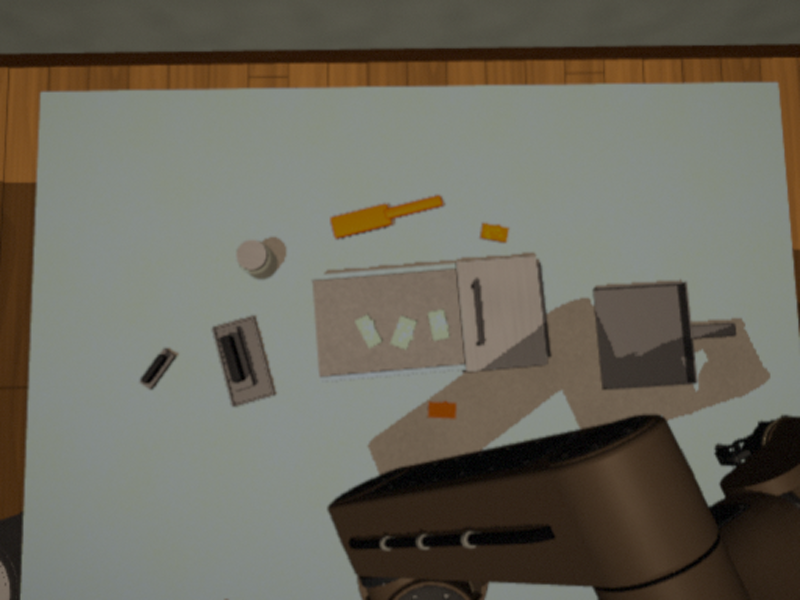

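The scene view shows the ledge, with three pale chips near (367,276), (402,278) and (435,287) px of 800x600. The bin lid is slightly open and its handle is at (325,270). The large squeegee is in its tray at (570,322). The small squeegee and the orange chips are decoys. Next I measure the poses.

```bash
cat > fit.py <<'E'
from h import *
from scipy.optimize import least_squares
s,t=[pickle.load(open(n+'0.pkl','rb')) for n in('scene','top')]
def rz(a): return np.array([[np.cos(a),-np.sin(a),0],[np.sin(a),np.cos(a),0],[0,0,1]])
def W(p,L): return np.array(L)@rz(p[2]).T+[p[0],p[1],0]
# ledge corners
L=[[-.15,.11,.11],[-.15,-.11,.11],[.15,.11,.11],[.15,-.11,.11]]
tt=np.array([[313,279],[320,378],[457,268],[465,369]])*.64
ss=np.array([[478,350],[494,262],[331,321],[337,238]])*.64
f=lambda p:np.r_[(proj(t,W(p,L))-tt).ravel(),(proj(s,W(p,L))-ss).ravel()]
r=least_squares(f,[.5,0,-1.5],loss='soft_l1'); print('ledge',r.x,np.round(r.fun,1))
led=r.x
# tray
L2=[[x,y,.014] for x in(-.0475,.0475) for y in(-.09,.09)]
t2=np.array([[275,396],[257,317],[234,406],[213,328]])*.64
T2=onz(t,t2,.014); c=T2.mean(0); print('tray c',c, T2)
ed=[T2[1]-T2[0],T2[3]-T2[2]]; print(np.linalg.norm(ed,axis=1),[np.arctan2(e[1],e[0]) for e in ed])
S2=onz(s,np.array([[541,289],[582,288],[593,361],[551,361]])*.64,.014);print('scene tray',S2.mean(0),S2)
ed=[S2[0]-S2[3],S2[1]-S2[2]]; print(np.linalg.norm(ed,axis=1),[np.arctan2(e[1],e[0]) for e in ed])
def crop(c,box,k,f,pts=None):
    x0,y0,x1,y1=box
    im=cv2.resize(cv2.cvtColor(c['color'],cv2.COLOR_RGB2BGR)[y0:y1,x0:x1],None,fx=k,fy=k,interpolation=cv2.INTER_CUBIC)
    for p in (pts if pts is not None else []):
        q=((np.array(p)-[x0,y0]+.5)*k).astype(int); cv2.circle(im,tuple(map(int,q)),2,(0,0,255),-1)
    cv2.imwrite(f,im)
C=W(led,L)
crop(t,(130,150,362,275),3.4,'pics/tc.png',proj(t,C)); crop(s,(150,135,390,240),3.3,'pics/sc.png',proj(s,C))
E
python3 fit.py
```

```text
ledge [ 0.52412879  0.06170375 -1.5136334 ] [-0.7 -4.2 -0.9  0.7 -0.4 -3.9  0.2 -0.7 -0.8 -0.9 -0.2 -2.2 -3.3 -0.2
 10.6 -2.1]
tray c [0.44769104 0.37480437 0.014     ] [[0.37232386 0.30918791 0.014     ]
 [0.54410937 0.3487609  0.014     ]
 [0.35263118 0.39712118 0.014     ]
 [0.52169975 0.44414749 0.014     ]]
[0.17628466 0.17548691] [np.float64(0.22641292519472409), np.float64(0.2712917669019071)]
scene tray [0.45958245 0.3824333  0.014     ] [[0.38636448 0.31505284 0.014     ]
 [0.35997262 0.40074157 0.014     ]
 [0.53460658 0.44847842 0.014     ]
 [0.55738612 0.36546038 0.014     ]]
[0.1782956  0.18104096] [np.float64(-2.854965133284989), np.float64(-2.874757584955295)]
```

View pics/tc.png

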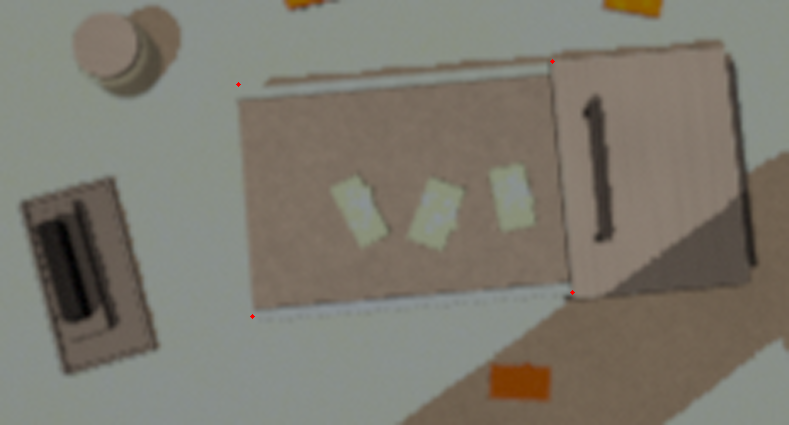

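View pics/sc.png

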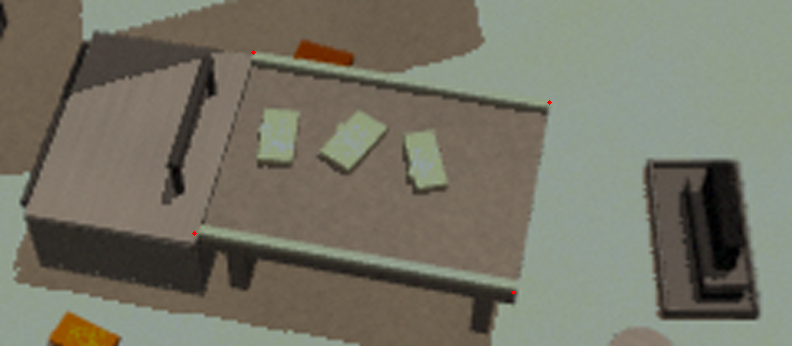

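```bash
cat >> fit.py <<'E'
print('---')
T=lambda a:np.array(a)/3.4+[130,150]-.3
S=lambda a:np.array(a)/3.3+[150,135]-.3
def lf(P): return rz(-led[2])@(np.array(P)-[led[0],led[1],0])
for a,b in (((593,97),(208,60)),((604,240),(176,190)),((599,168),(192,125))):
    P=tri([t,s],[T(a),S(b)]); print('handle',P.round(4),'ledge frame',lf(P).round(4))
for a in ((42,220),(88,318)): pass
for n,a,b in (('ridge1',(38,226),(712,165)),('ridge2',(72,322),(720,268))):
    P=tri([t,s],[T(a),S(b)]);print(n,P.round(4))
for n,a in (('c1',(359,211)),('c2',(437,214)),('c3',(513,197))):
    P=onz(t,[T(a)],.11)[0]; print(n,P.round(3),lf(P).round(3))
for a,b in (((359,211),(425,160)),((437,214),(353,141)),((513,197),(278,136))):
    print('chip',tri([t,s],[T(a),S(b)]).round(3))
print('jar',tri([t,s],[np.array([253,252])*.64,np.array([538,377])*.64]).round(3))
E
python3 fit.py | sed -n '/---/,$p'
```

```text
---
handle [ 0.5778 -0.0878  0.2904] ledge frame [0.1524 0.045  0.2904]
handle [ 0.4848 -0.1604 -0.0797] ledge frame [ 0.2194 -0.052  -0.0797]
handle [ 0.537  -0.1201  0.1267] ledge frame [0.1823 0.0025 0.1267]
ridge1 [0.4901 0.3764 0.1865]
ridge2 [ 0.4059  0.4183 -0.1128]
c1 [0.502 0.104 0.11 ] [-0.044 -0.019  0.11 ]
c2 [0.498 0.031 0.11 ] [ 0.029 -0.028  0.11 ]
c3 [ 0.513 -0.041  0.11 ] [ 0.102 -0.017  0.11 ]
chip [0.503 0.104 0.106]
chip [0.498 0.031 0.104]
chip [ 0.513 -0.041  0.106]
jar [0.666 0.338 0.129]
```

{"fn": "step_arm", "kwargs": {"steps": [[1, 0.6, 0.5, 0.2, 0, 0, -1], [1, 0.6, 0.7, 0.2, 0, 0, -1], [1, 0.6, 0.8, 0.2, 0, 0, -1], [1, 0.6, 0.8, 0.2, 0, 0, -1], [1, 0.6, 0.8, 0, 0, 0, -0.5], [1, 0.6, 0.8, 0, 0, 0, 0], [1, 0.6, 0.7, 0, 0, 0, 0], [1, 0.4, 0.4, 0, 0, 0, 0]]}}

```text
time_s: 2.0
position: [0.5132, -0.3088, 0.2715]
eef_rot: [-3.142, -0.0, 0.057]
ft_force: [-0.1, -0.4, -0.5]
grip_width: 0.0854
finger_force: 0.0
```

```bash
sed -i 's/(593,97),(208,60)/(593,97),(176,190)/; s/(604,240),(176,190)/(604,240),(208,60)/; s/(38,226),(712,165)/(38,226),(720,268)/; s/(72,322),(720,268)/(72,322),(712,165)/' fit.py
python3 fit.py | grep -E 'handle|ridge'
python3 - <<'E'
from h import *
c=cap('wrist','pics/w1.png'); pickle.dump(c,open('w1.pkl','wb')); print(c['xyz'],c['rotation'],c['fx'])
for q in ['lid_handle','bin','flake_a']: print(q,[(np.round(d['bbox']).tolist(),round(d['score'],2)) for d in imaging.find_in(q,'wrist')][:4])
E
```

```text
handle [ 0.6055 -0.1159  0.1152] ledge frame [0.1819 0.0711 0.1152]
handle [ 0.4691 -0.123   0.143 ] ledge frame [ 0.1813 -0.0655  0.143 ]
handle [ 0.537  -0.1201  0.1267] ledge frame [0.1823 0.0025 0.1267]
ridge1 [0.5004 0.4122 0.0381]
ridge2 [0.4044 0.3784 0.0659]
[ 0.59536711 -0.30375982  0.41252212] [ 2.81614851e+00  8.06471680e-04 -1.51373059e+00] 301.72249238909
lid_handle [([36.0, 23.0, 224.0, 244.0], 0.64)]
bin [([34.0, 25.0, 226.0, 241.0], 0.89)]
flake_a [([2.0, 136.0, 39.0, 191.0], 0.92), ([68.0, 245.0, 110.0, 271.0], 0.9), ([0.0, 25.0, 226.0, 247.0], 0.69)]
```

View pics/w1.png

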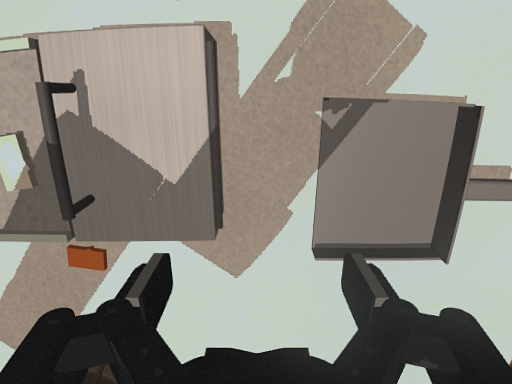

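```bash
cat >> fit.py <<'E'
w=pickle.load(open('w1.pkl','rb'))
for a,b,c in (((593,97),(176,190),(42,84)),((604,240),(208,60),(68,217)),((599,168),(192,125),(55,150))):
    P=tri([w,t,s],[c,T(a),S(b)]); print('H',P.round(4),lf(P).round(4)); P=tri([w,s],[c,S(b)]); print(' ws',P.round(4)); P=tri([w,t],[c,T(a)]); print(' wt',P.round(4))
for th in (0,.05,.1,.2):
    P=W(led,[[.322-.14*np.cos(th)+.052*np.sin(th),y,.09+.14*np.sin(th)+.052*np.cos(th)] for y in(-.055,0,.055)]); print(th,P.round(3).tolist()); print([proj(c,P).round(0).tolist() for c in (w,)],((proj(t,P)+.3-[130,150])*3.4).round().tolist(),((proj(s,P)+.3-[150,135])*3.3).round().tolist())
E
python3 fit.py | sed -n '/^H/,$p'
```

```text
H [ 0.6041 -0.111   0.129 ] [0.177  0.0699 0.129 ]
 ws [ 0.6035 -0.1062  0.1255]
 wt [ 0.5994 -0.1161  0.148 ]
H [ 0.47   -0.1225  0.1441] [ 0.1808 -0.0646  0.1441]
 ws [ 0.4713 -0.1227  0.1454]
 wt [ 0.4698 -0.122   0.1433]
H [ 0.5383 -0.1172  0.1359] [0.1794 0.0039 0.1359]
 ws [ 0.5393 -0.1149  0.1356]
 wt [ 0.537  -0.1193  0.1441]
0 [[0.48, -0.123, 0.142], [0.535, -0.12, 0.142], [0.589, -0.117, 0.142]]
[[[69.0, 208.0], [58.0, 154.0], [48.0, 93.0]]] [[604.0, 229.0], [599.0, 169.0], [594.0, 111.0]] [[205.0, 69.0], [190.0, 113.0], [174.0, 160.0]]
0.05 [[0.48, -0.126, 0.149], [0.535, -0.123, 0.149], [0.59, -0.12, 0.149]]
[[[68.0, 211.0], [56.0, 155.0], [45.0, 93.0]]] [[608.0, 228.0], [603.0, 169.0], [598.0, 110.0]] [[202.0, 64.0], [186.0, 109.0], [170.0, 155.0]]
0.1 [[0.48, -0.129, 0.156], [0.535, -0.126, 0.156], [0.59, -0.123, 0.156]]
[[[67.0, 214.0], [55.0, 157.0], [44.0, 93.0]]] [[612.0, 227.0], [607.0, 168.0], [602.0, 108.0]] [[198.0, 59.0], [183.0, 104.0], [166.0, 150.0]]
0.2 [[0.48, -0.136, 0.169], [0.535, -0.133, 0.169], [0.59, -0.13, 0.169]]
[[[66.0, 219.0], [53.0, 160.0], [41.0, 93.0]]] [[622.0, 226.0], [617.0, 165.0], [611.0, 106.0]] [[190.0, 49.0], [174.0, 94.0], [158.0, 141.0]]
```

{"fn": "step_arm", "kwargs": {"steps": [[1, 0.12, 0.9, 0, 0, 0, 0], [1, 0.12, 0.95, 0, 0, 0, 0], [1, 0.12, 0.95, 0, 0, 0, 0], [1, 0.1, 0.95, -0.2, 0, 0, 0], [1, 0, 0.03, -0.9, 0, 0, 0], [1, 0, 0, -0.9, 0, 0, 0], [1, 0, 0, -0.6, 0, 0, 0], [1, 0, 0, -0.36, 0, 0, 0]], "newtons": 25}}

```text
time_s: 3.2
position: [0.534, -0.1225, 0.1218]
eef_rot: [-3.141, 0.002, 0.055]
ft_force: [0.9, -0.1, 0.4]
grip_width: 0.0853
finger_force: 0.0
```

{"fn": "step_arm", "kwargs": {"steps": [[0, 0, 0, 0, 0, 0, 0], [0, 0, 0, 0, 0, 0, 0], [0, 0, 0, 0, 0, 0, 0], [0, 0, 0, 0, 0, 0, 0], [0, 0, 0, 0, 0, 0, 0], [0, 0, 0, 0, 0, 0, 0], [0, 0, 0, 0, 0, 0, 0], [0, 0, 0, 0, 0, 0, 0]]}}

```text
time_s: 4.2
position: [0.5352, -0.1189, 0.1241]
eef_rot: [-3.139, -0.001, 0.056]
ft_force: [1.3, 31.2, 12.5]
grip_width: 0.0109
finger_force: 24.8
```

```bash
python3 -c "
import numpy as np
th=np.r_[0,np.cumsum([.1]*8+[.106]*8)]
x=-.14*np.cos(th)+.052*np.sin(th);z=.14*np.sin(th)+.052*np.cos(th)
for i in range(16):
  d=(x[i+1]-x[i])/.05;print(round(th[i+1],2),np.round([.057*d,-.998*d,(z[i+1]-z[i])/.05],2))
"
```

```text
0.1 [ 0.01 -0.12  0.27]
0.2 [ 0.01 -0.14  0.26]
0.3 [ 0.01 -0.17  0.25]
0.4 [ 0.01 -0.19  0.23]
0.5 [ 0.01 -0.21  0.21]
0.6 [ 0.01 -0.23  0.18]
0.7 [ 0.01 -0.25  0.16]
0.8 [ 0.02 -0.27  0.13]
0.91 [ 0.02 -0.3   0.11]
1.01 [ 0.02 -0.31  0.08]
1.12 [ 0.02 -0.31  0.05]
1.22 [ 0.02 -0.32  0.01]
1.33 [ 0.02 -0.32 -0.02]
1.44 [ 0.02 -0.31 -0.05]
1.54 [ 0.02 -0.3  -0.09]
1.65 [ 0.02 -0.29 -0.12]
```

First row includes the +3 mm correction.

{"fn": "step_arm", "kwargs": {"steps": [[0, 0.01, -0.07, 0.28, 0, 0, 0], [0, 0.01, -0.13, 0.27, 0, 0, 0], [0, 0.01, -0.17, 0.25, 0, 0, 0], [0, 0.01, -0.19, 0.23, 0, 0, 0], [0, 0.01, -0.21, 0.21, 0, 0, 0], [0, 0.01, -0.23, 0.18, 0, 0, 0], [0, 0.01, -0.25, 0.16, 0, 0, 0], [0, 0.02, -0.27, 0.13, 0, 0, 0]]}}

```text
time_s: 5.2
position: [0.5404, -0.1979, 0.2105]
eef_rot: [-3.141, -0.002, 0.056]
ft_force: [3.8, 11.4, 10.5]
grip_width: 0.0112
finger_force: 25.6
```

{"fn": "step_arm", "kwargs": {"steps": [[0, 0.02, -0.26, 0.11, 0, 0, 0], [0, 0.02, -0.31, 0.08, 0, 0, 0], [0, 0.02, -0.31, 0.05, 0, 0, 0], [0, 0.02, -0.32, 0.01, 0, 0, 0], [0, 0.02, -0.32, -0.02, 0, 0, 0], [0, 0.02, -0.31, -0.05, 0, 0, 0], [0, 0.02, -0.3, -0.09, 0, 0, 0], [0, 0.02, -0.29, -0.12, 0, 0, 0]]}}

```text
time_s: 6.2
position: [0.5478, -0.3198, 0.2082]
eef_rot: [3.141, -0.001, 0.056]
ft_force: [4.0, 3.8, 3.0]
grip_width: 0.0111
finger_force: 25.8
```

{"fn": "step_arm", "kwargs": {"steps": [[0.45, 0, 0, 0, 0, 0, 0], [0.45, 0, 0, 0, 0, 0, 0], [0.45, 0, 0, 0, 0, 0, 0], [0.45, 0, 0, 0.6, 0, 0, 0], [0.45, 0, 0, 0.9, 0, 0, 0], [0.6, -0.1, 0.9, 0.4, 0, 0, 0], [1, -0.15, 1, 0, 0, 0, 0], [1, -0.15, 1, 0, 0, 0, 0]]}}

```text
time_s: 7.2
position: [0.527, -0.1718, 0.3027]
eef_rot: [-3.141, -0.0, 0.056]
ft_force: [0.1, -0.2, 0.5]
grip_width: 0.0844
finger_force: 0.0
```

{"fn": "step_arm", "kwargs": {"steps": [[1, -0.2, 1, 0, 0, 0, 0], [1, -0.2, 1, 0, 0, 0, 0.4], [1, -0.2, 1, 0, 0, 0, 0.4], [1, -0.2, 1, 0, 0, 0, 0.4], [1, -0.2, 1, 0, 0, 0, 0.4], [1, -0.2, 1, 0, 0, 0, 0.4], [1, -0.2, 1, 0, 0, 0, 0.36], [1, -0.2, 1, 0, 0, 0, 0]]}}

```text
time_s: 8.2
position: [0.4465, 0.2283, 0.3026]
eef_rot: [-3.141, -0.0, 0.263]
ft_force: [0.6, 0.3, 0.5]
grip_width: 0.0854
finger_force: 0.0
```

```bash
python3 - <<'E'
from h import *
print(bot.observe()['position'],bot.observe()['eef_rot'])
c=cap('wrist','pics/w2.png'); pickle.dump(c,open('w2.pkl','wb')); print(c['xyz'],c['rotation'])
for q in ['squeegee','tray']: print(q,[(np.round(d['bbox']).tolist(),round(d['score'],2)) for d in imaging.find_in(q,'wrist')][:4])
E
```

```text
[0.44645529 0.22825019 0.30257333] [-3.14139964e+00 -1.80786414e-04  2.63118188e-01]
[0.52592617 0.24993446 0.44359396] [ 2.81614576e+00  9.67263364e-04 -1.30802780e+00]
squeegee [([115.0, 70.0, 166.0, 170.0], 0.79), ([0.0, 71.0, 57.0, 127.0], 0.71), ([357.0, 120.0, 392.0, 184.0], 0.22)]
tray [([115.0, 57.0, 188.0, 184.0], 0.72)]
```

View pics/w2.png

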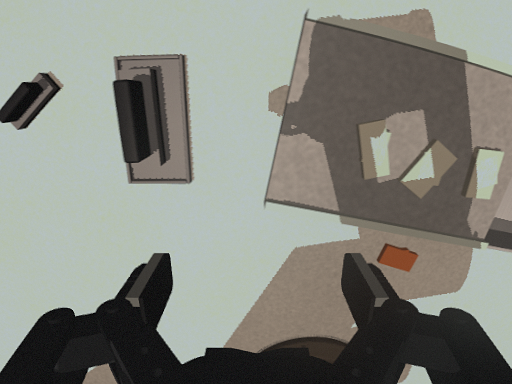

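```bash
python3 - <<'E'
from h import *
c=pickle.load(open('w2.pkl','rb'))
P=onz(c,[(114,55),(186,54),(193,182),(131,183)],.014);print(P.round(4),P.mean(0),[np.arctan2(*(e[1::-1])) for e in (P[0]-P[3],P[1]-P[2])])
P=onz(c,[(113,82),(136,80),(149,160),(125,163)],.08);print(P.round(4),P.mean(0),[np.arctan2(*(e[1::-1])) for e in (P[0]-P[3],P[1]-P[2])])
E
```

```text
[[0.5279 0.4495 0.014 ]
 [0.5519 0.3543 0.014 ]
 [0.381  0.3093 0.014 ]
 [0.3551 0.4002 0.014 ]] [0.45399023 0.37831821 0.014     ] [np.float64(0.27774371245587504), np.float64(0.25686858053082007)]
[[0.4979 0.4156 0.08  ]
 [0.5065 0.3892 0.08  ]
 [0.4169 0.359  0.08  ]
 [0.4054 0.3881 0.08  ]] [0.45666173 0.38796962 0.08      ] [np.float64(0.28944168616468025), np.float64(0.3255728146238785)]
```

{"fn": "step_arm", "kwargs": {"steps": [[1, 0, 0.9, 0, 0, 0, 0], [1, 0.05, 1, -0.2, 0, 0, 0], [1, 0, 0.8, -0.4, 0, 0, 0], [1, 0, 0, 0, 0, 0, 0], [1, 0, 0, 0, 0, 0, 0], [1, 0, 0, 0, 0, 0, 0], [1, 0, 0, 0, 0, 0, 0], [1, 0, 0, 0, 0, 0, 0]]}}

```text
time_s: 9.35
position: [0.4503, 0.361, 0.2727]
eef_rot: [-3.141, -0.0, 0.261]
ft_force: [-0.2, 0.2, -0.0]
grip_width: 0.0852
finger_force: 0.0
```

```bash
python3 - <<'E'
from h import *
print(bot.observe()['position'],bot.observe()['eef_rot'])
c=cap('wrist'); pickle.dump(c,open('w3.pkl','wb')); print(c['xyz'],c['rotation'])
cv2.imwrite('pics/w3.png',cv2.resize(cv2.cvtColor(c['color'],cv2.COLOR_RGB2BGR),(800,600),interpolation=cv2.INTER_CUBIC))
E
```

```text
[0.45026379 0.36095795 0.27265237] [-3.14143766e+00 -4.73209787e-04  2.61362183e-01]
[0.52972988 0.38250771 0.41374769] [ 2.81650531e+00  9.59497815e-04 -1.30976152e+00]
```

View pics/w3.png

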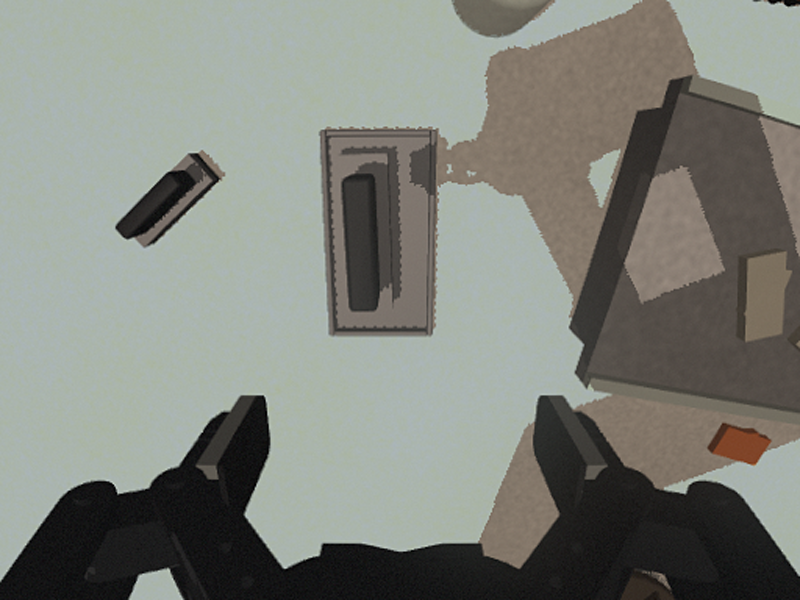

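The squeegee ridge top spans (342–374,174) to (348–380,308) in the 800 px view. The tray corners are (320,130), (438,128), (433,335) and (330,335).

```bash
python3 - <<'E'
from h import *
c=pickle.load(open('w3.pkl','rb'));w2=pickle.load(open('w2.pkl','rb'))
f=lambda a:np.array(a)*.64-.2
P=onz(c,f([(320,130),(438,128),(433,335),(330,335)]),.014);print(P.round(4),P.mean(0),[np.arctan2(*(e[1::-1])) for e in (P[0]-P[3],P[1]-P[2])])
q=f([(342,175),(374,174),(380,308),(348,310)])
P=onz(c,q,.08);print(P.round(4),P.mean(0),[np.arctan2(*(e[1::-1])) for e in (P[0]-P[3],P[1]-P[2])])
t=pickle.load(open('top0.pkl','rb')); s=pickle.load(open('scene0.pkl','rb'))
print('h',tri([c,w2],[q.mean(0),(131,121.5)]), tri([c,w2],[q[0],(113,82)]), tri([c,w2],[q[3],(125,163)]))
print('trayh',tri([c,w2],[f((320,130)),(114,55)]),tri([c,w2],[f((433,335)),(193,182)]))
E
```

```text
[[0.5263 0.4498 0.014 ]
 [0.552  0.3584 0.014 ]
 [0.3791 0.3126 0.014 ]
 [0.3546 0.4038 0.014 ]] [0.45300292 0.3811209  0.014     ] [np.float64(0.26176294253180477), np.float64(0.25845539112158317)]
[[0.5017 0.4176 0.08  ]
 [0.508  0.3964 0.08  ]
 [0.4146 0.3686 0.08  ]
 [0.4069 0.3914 0.08  ]] [0.45779385 0.39350994 0.08      ] [np.float64(0.2693091466239596), np.float64(0.28992311244405394)]
h [0.45520942 0.39469545 0.06152835] [0.49929338 0.4182918  0.073891  ] [0.40265552 0.39173916 0.07006297]
trayh [0.52708562 0.44983913 0.01326982] [0.37658747 0.31086667 0.00434602]
```

{"fn": "step_arm", "kwargs": {"steps": [[1, 0.13, 0.65, 0, 0, 0, 0.14], [1, 0, 0, -0.8, 0, 0, 0], [1, 0, 0, -1, 0, 0, 0], [1, 0, 0, -1, 0, 0, 0], [1, 0, 0, -0.8, 0, 0, 0], [1, 0, 0, -0.6, 0, 0, 0], [1, 0, 0, -0.43, 0, 0, 0], [1, 0, 0, 0, 0, 0, 0]], "newtons": 70}}

```text
time_s: 10.4
position: [0.4557, 0.3931, 0.0394]
eef_rot: [3.141, 0.003, 0.274]
ft_force: [-0.1, -0.7, 0.3]
grip_width: 0.0856
finger_force: 0.0
```

{"fn": "step_arm", "kwargs": {"steps": [[0, 0, 0, 0, 0, 0, 0], [0, 0, 0, 0, 0, 0, 0], [0, 0, 0, 0, 0, 0, 0], [0, 0, 0, 0, 0, 0, 0], [0, 0, 0, 0, 0, 0, 0], [0, 0, 0, 0, 0, 0, 0], [0, 0, 0, 0, 0, 0, 0], [0, 0, 0, 0, 0, 0, 0]]}}

```text
time_s: 11.4
position: [0.4569, 0.3942, 0.0416]
eef_rot: [-3.141, -0.001, 0.274]
ft_force: [-0.8, -0.4, 7.7]
grip_width: 0.0213
finger_force: 68.9
```

{"fn": "step_arm", "kwargs": {"steps": [[0, 0, 0, 0.6, 0, 0, 0], [0, 0, 0, 0.9, 0, 0, 0], [0, 0, 0, 0.9, 0, 0, 0], [0, 0.1, -0.3, 0.9, 0, 0, -0.48], [0, 0.15, -0.8, 0, 0, 0, -0.5], [0, 0.2, -1, 0, 0, 0, -0.5], [0, 0.2, -1, 0, 0, 0, -0.5], [0, 0.15, -1, 0, 0, 0, -0.5]]}}

```text
time_s: 12.4
position: [0.4966, 0.1873, 0.206]
eef_rot: [-3.142, -0.0, 0.057]
ft_force: [0.8, -0.7, -2.6]
grip_width: 0.0214
finger_force: 69.1
```

{"fn": "step_arm", "kwargs": {"steps": [[0, 0, 0, 0, 0, 0, 0], [0, 0, 0, -0.3, 0, 0, 0], [0, 0, 0, -0.5, 0, 0, 0], [0, 0, 0, -0.3, 0, 0, 0], [0, 0, 0, -0.2, 0, 0, 0], [0, 0, 0, -0.05, 0, 0, 0], [0, 0, 0, 0, 0, 0, 0], [0, 0, 0, 0, 0, 0, 0]]}}

```text
time_s: 13.4
position: [0.4969, 0.189, 0.1388]
eef_rot: [-3.141, -0.001, 0.058]
ft_force: [-0.1, -0.2, -3.3]
grip_width: 0.0214
finger_force: 69.5
```

```bash
python3 - <<'E'
from h import *
c=cap('top');d=cap('scene');t0=pickle.load(open('top0.pkl','rb'))
a=cv2.resize(c['color'][150:260,190:360],None,fx=3,fy=3,interpolation=cv2.INTER_CUBIC);b=cv2.resize(d['color'][120:245,140:330],None,fx=2.684,fy=2.64,interpolation=cv2.INTER_CUBIC)
b=cv2.resize(b,(510,250)); cv2.imwrite('pics/v1.png',cv2.cvtColor(np.vstack([a,b]),cv2.COLOR_RGB2BGR))
E
```

```text
(no output)
```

View pics/v1.png

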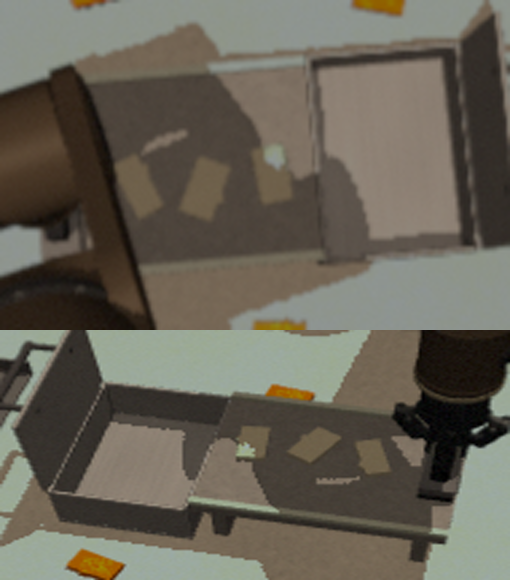

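{"fn": "step_arm", "kwargs": {"steps": [[0, 0.011, -0.2, 0, 0, 0, 0], [0, 0.011, -0.2, 0, 0, 0, 0], [0, 0.011, -0.2, 0, 0, 0, 0], [0, 0.011, -0.2, 0, 0, 0, 0], [0, 0.011, -0.2, 0, 0, 0, 0], [0, 0.011, -0.2, 0, 0, 0, 0], [0, 0.011, -0.2, 0, 0, 0, 0], [0, 0.011, -0.2, 0, 0, 0, 0]]}}

```text
time_s: 14.5
position: [0.501, 0.1082, 0.1383]
eef_rot: [-3.142, -0.0, 0.058]
ft_force: [-0.0, 0.4, -2.5]
grip_width: 0.0208
finger_force: 69.5
```

{"fn": "step_arm", "kwargs": {"steps": [[0, 0.011, -0.2, 0, 0, 0, 0], [0, 0.011, -0.2, 0, 0, 0, 0], [0, 0.011, -0.2, 0, 0, 0, 0], [0, 0.011, -0.2, 0, 0, 0, 0], [0, 0.011, -0.2, 0, 0, 0, 0], [0, 0.011, -0.2, 0, 0, 0, 0], [0, 0.011, -0.2, 0, 0, 0, 0], [0, 0.011, -0.2, 0, 0, 0, 0]]}}

```text
time_s: 15.5
position: [0.5054, 0.0282, 0.1383]
eef_rot: [-3.142, -0.0, 0.058]
ft_force: [0.2, 1.0, -2.4]
grip_width: 0.0213
finger_force: 69.5
```

```bash
python3 - <<'E'
from h import *
print(bot.observe()['ft_force'])
d=cap('scene');e=cap('wrist');
cv2.imwrite('pics/v2.png',cv2.cvtColor(np.vstack([cv2.resize(d['color'][120:245,140:330],(512,330),interpolation=cv2.INTER_CUBIC),e['color'][:250]]),cv2.COLOR_RGB2BGR))
E
```

```text
[ 0.16966604  0.96405384 -2.41460703]
```

View pics/v2.png

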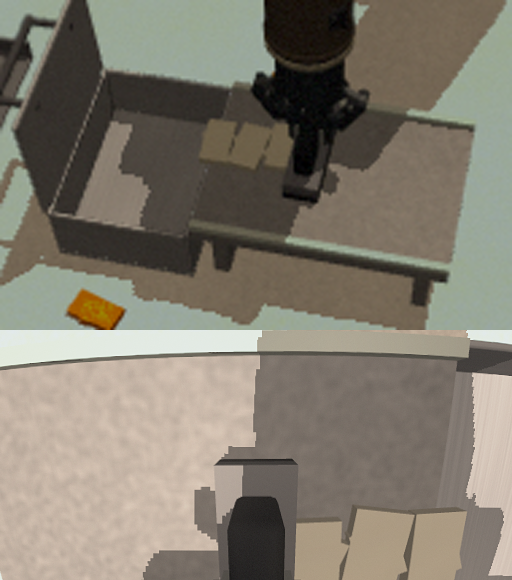

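All three chips are bunched ahead of the blade, so I continue the sweep.

{"fn": "step_arm", "kwargs": {"steps": [[0, 0.011, -0.2, 0, 0, 0, 0], [0, 0.011, -0.2, 0, 0, 0, 0], [0, 0.011, -0.2, 0, 0, 0, 0], [0, 0.011, -0.2, 0, 0, 0, 0], [0, 0.011, -0.2, 0, 0, 0, 0], [0, 0.011, -0.2, 0, 0, 0, 0], [0, 0.011, -0.2, 0, 0, 0, 0], [0, 0.011, -0.2, 0, 0, 0, 0]]}}

```text
time_s: 16.6
position: [0.5098, -0.0518, 0.1383]
eef_rot: [-3.142, -0.0, 0.058]
ft_force: [0.0, 0.3, -1.9]
grip_width: 0.0215
finger_force: 69.6
```

{"fn": "step_arm", "kwargs": {"steps": [[0, 0.011, -0.2, 0, 0, 0, 0], [0, 0.011, -0.2, 0, 0, 0, 0], [0, 0.011, -0.2, 0, 0, 0, 0], [0, 0.011, -0.2, 0, 0, 0, 0], [0, 0.011, -0.2, 0, 0, 0, 0], [0, 0.011, -0.2, 0, 0, 0, 0], [0, 0.011, -0.2, 0, 0, 0, 0], [0, 0, 0, 0, 0, 0, 0]]}}

```text
time_s: 17.6
position: [0.5137, -0.1219, 0.1383]
eef_rot: [3.141, -0.0, 0.057]
ft_force: [0.5, 0.2, -2.8]
grip_width: 0.0214
finger_force: 69.5
```

```bash
python3 - <<'E'
from h import *
print(bot.observe()['ft_force'])
d=cap('scene');e=cap('wrist');
cv2.imwrite('pics/v3.png',cv2.cvtColor(np.vstack([cv2.resize(d['color'][120:245,140:330],(512,330),interpolation=cv2.INTER_CUBIC),e['color'][:250]]),cv2.COLOR_RGB2BGR))
for n in ('scene','wrist'): print([(np.round(x['bbox']).tolist(),round(x['score'],2)) for x in imaging.find_in('flake_a',n)])
E
```

```text
[ 0.51530004  0.22545925 -2.81469448]
[([164.0, 231.0, 184.0, 247.0], 0.49), ([207.0, 176.0, 215.0, 191.0], 0.48), ([238.0, 146.0, 257.0, 155.0], 0.46)]
[]
```

View pics/v3.png

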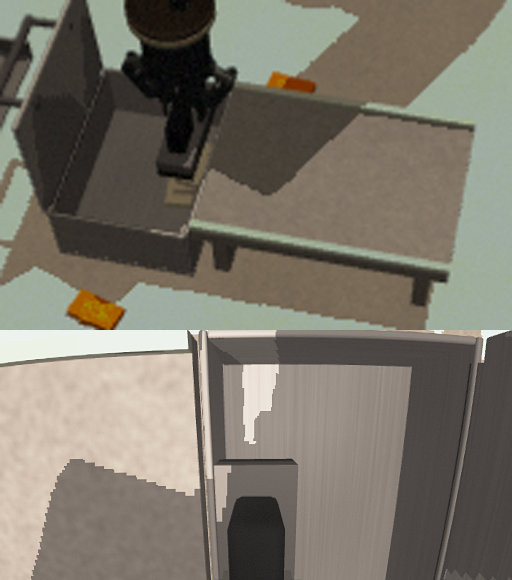

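{"fn": "step_arm", "kwargs": {"steps": [[0, 0, 0, 0.7, 0, 0, 0], [0, 0, 0.3, 0.7, 0, 0, 0], [0, -0.1, 0.9, 0, 0, 0, 0], [0, -0.1, 1, 0, 0, 0, 0], [0, -0.1, 1, 0, 0, 0, 0], [0, -0.1, 1, 0, 0, 0, 0.3], [0, -0.1, 1, 0, 0, 0, 0.4], [0, -0.1, 1, 0, 0, 0, 0.4]]}}

```text
time_s: 18.8
position: [0.483, 0.1908, 0.2084]
eef_rot: [-3.142, -0.0, 0.156]
ft_force: [1.3, -0.0, -2.3]
grip_width: 0.0211
finger_force: 69.5
```

{"fn": "step_arm", "kwargs": {"steps": [[0, -0.15, 1, 0, 0, 0, 0.5], [0, -0.15, 1, 0, 0, 0, 0.5], [0, -0.15, 1, 0, 0, 0, 0.38], [0, -0.1, 0.7, 0, 0, 0, 0], [0, 0, 0.32, 0, 0, 0, 0], [0, 0, 0, 0, 0, 0, 0], [0, 0, 0, 0, 0, 0, 0], [0, 0, 0, 0, 0, 0, 0]]}}

```text
time_s: 19.8
position: [0.4563, 0.3889, 0.2084]
eef_rot: [3.141, 0.0, 0.273]
ft_force: [-0.7, 0.5, -3.5]
grip_width: 0.0215
finger_force: 69.6
```

```bash
python3 - <<'E'
from h import *
o=bot.observe();print(o['position'],o['eef_rot'])
t=cap('top');s=cap('scene')
for n in ('scene','top'): print(n,[(np.round(x['bbox']).tolist(),round(x['score'],2)) for x in imaging.find_in('flake_a',n)])
# colour of original chips vs. same test on new scene view, on ledge / in bin
s0=pickle.load(open('scene0.pkl','rb'))
print('chip col',s0['color'][178,257],'shelf',s0['color'][200,280])
led=np.array([.524,.0617,-1.5136]);u=np.array([np.cos(led[2]),np.sin(led[2])]);v=np.array([-u[1],u[0]])
def samp(c,xs,ys,z):
    g=np.array([[*(led[:2]+x*u+y*v),z] for x in xs for y in ys]);p=proj(c,g).round().astype(int)
    return c['color'][p[:,1],p[:,0]].astype(int).reshape(len(xs),len(ys),3)
for n,c in(('s',s),('t',t)):
    for nm,xs,z in(('shelf',np.arange(-.14,.146,.02),.1),('bin',np.arange(.165,.315,.015),.01)):
        a=samp(c,xs,np.arange(-.09,.091,.015),z); print(n,nm,'R-B'); print((a[...,0]-a[...,2])); 
E
```

```text
[0.45630556 0.38886391 0.2083601 ] [3.14139384e+00 1.53156270e-04 2.73196026e-01]
scene [([367.0, 153.0, 385.0, 198.0], 0.67), ([206.0, 175.0, 219.0, 190.0], 0.57), ([205.0, 172.0, 213.0, 199.0], 0.49)]
top [([295.0, 202.0, 307.0, 222.0], 0.73), ([273.0, 259.0, 291.0, 268.0], 0.63), ([309.0, 146.0, 325.0, 156.0], 0.56), ([299.0, 198.0, 311.0, 204.0], 0.53)]
chip col [146 158 147] shelf [120 108  94]
s shelf R-B
[[16 16 14 17 16 15 30 29 16 15 15 15 23]
 [16 14 15 16 15 16 15 16 15 16 17 17 29]
 [15 18 16 14 16 16 16 16 17 17 17 31 28]
 [16 16 15 14 14 15 17 16 15 26 30 29 25]
 [17 15 14 15 15 17 15 16 28 30 29 30 23]
 [14 13 17 15 14 19 29 30 30 28 31 29 17]
 [14 14 18 16 14 29 29 29 29 29 29 29 28]
 [18 16 16 15 15 30 28 30 30 29 31 28 29]
 [15 15 15 26 30 28 29 30 31 28 28 28 30]
 [13 17 15 29 30 29 28 28 29 29 29 28 29]
 [14 15 16 26 29 29 29 27 28 29 27 27 26]
 [16 14 25 28 30 32 27 29 29 25 28 27 25]
 [17 28 29 29 29 28 29 29 30 29 29 28 30]
 [28 28 31 26 28 29 28 31 27 27 27 29 27]
 [28 29 29 26 28 28 26 28 31 29 28 27 29]]
s bin R-B
[[ 28  29  28  28  28  29  27  27  28  15  1
[... 880 characters left out ...]
 27 28 26 29 27]
 [18 16 18 28 27 27 28 27 28 28 27 28 29]
 [19 18 18 25 28 28 27 27 28 27 27 27 27]
 [18 18 24 27 27 28 27 28 28 27 28 27 27]
 [18 27 28 27 28 27 27 27 28 27 27 26 28]
 [26 27 28 28 28 30 27 27 28 27 28 27 27]
 [27 28 27 28 28 27 27 27 28 27 27 27 27]]
t bin R-B
[[16 17 24 25 19 19 18 18 17 17 19 17 18]
 [22 23 19  9 -5  2 17 17 25 25 24 26 26]
 [23 24 22 14 14 13 18  2 24 25 25 25 25]
 [24 24 25 16 17 15 16 12 25 25 25 25 26]
 [21 24 24 24 25 25 25 25 25 26 26 24 24]
 [21 23 24 25 25 25 25 25 26 25 25 25 25]
 [22 24 26 26 25 25 26 26 25 26 25 26 24]
 [21 25 26 25 25 25 25 26 26 26 25 26 26]
 [22 25 26 25 25 25 26 26 26 24 26 25 26]
 [22 25 25 25 25 26 25 25 25 26 25 26 26]]
```

{"fn": "step_arm", "kwargs": {"steps": [[0, 0, 0, -0.8, 0, 0, 0], [0, 0, 0, -0.9, 0, 0, 0], [0, 0, 0, -0.8, 0, 0, 0], [0, 0, 0, -0.5, 0, 0, 0], [0, 0, 0, -0.2, 0, 0, 0], [0, 0, 0, -0.1, 0, 0, 0], [0, 0, 0, -0.02, 0, 0, 0], [0, 0, 0, 0, 0, 0, 0]]}}

```text
time_s: 21.0
position: [0.4565, 0.3902, 0.0431]
eef_rot: [-3.141, -0.001, 0.274]
ft_force: [0.2, 0.8, -2.7]
grip_width: 0.0213
finger_force: 69.7
```

```bash
python3 - <<'E'
from h import *
o=bot.observe();print(o['position'],o['ft_force'])
t=cap('top');s=cap('scene');
led=np.array([.524,.0617,-1.5136]);u=np.array([np.cos(led[2]),np.sin(led[2])]);v=np.array([-u[1],u[0]])
def samp(c,xs,ys,z):
    g=np.array([[*(led[:2]+x*u+y*v),z] for x in xs for y in ys]);p=proj(c,g).round().astype(int)
    return c['color'][p[:,1],p[:,0]].astype(int).reshape(len(xs),len(ys),3)
ys=np.arange(-.07,.051,.01)
for n,c in(('s',s),('t',t)):
    a=samp(c,np.arange(.13,.175,.004),ys,.092);print(n);print(a[...,0]-a[...,2])
for uv in ((295,202),(307,222),(299,198),(311,204)):
    for z in (.01,.09):
        P=onz(t,[uv],z)[0][:2]-led[:2]; print(uv,z,(P@u).round(3),(P@v).round(3))
E
```

```text
[0.45652899 0.39022219 0.043143  ] [ 0.18548518  0.76688845 -2.70494687]
s
[[ 28  27  29  30  30  30  28  30  29  30  30  28  29]
 [ 30  28  28  30  27  30  29  28  28  29  30  29  28]
 [ 29  30  29  29  28  30  29  29  29  29  30  30  29]
 [ 29  31  26  27  29  27  31  30  29  29  29  30  30]
 [ 27  29  29  30  28  28  31  31  29  30  29  30  29]
 [ 30  25  28  29  29  25  28  22  28  30  24  28  27]
 [ 13  25  21  21  15  28  26  23   3 -15  25  24  23]
 [  9   9  15  18  27  24  26  -6  -3   7  18  20  27]
 [ 11   9  13  14  25  25  12 -19  -3  22  22  25  27]
 [ 10  10  12  15  25  23  22   0  10  22  25  24  23]
 [  7   9  13  16  15  22  23   8 -16   0  27  24  24]
 [ 10   8  11  14  15  23  23   8  -7   8  25  22  27]]
t
[[27 27 27 27 27 29 28 27 27 28 27 27 27]
 [28 27 28 28 27 27 29 27 27 27 28 28 28]
 [28 28 28 28 28 28 27 27 28 28 28 29 28]
 [28 28 26 28 28 27 28 28 28 29 29 29 27]
 [27 27 27 28 28 27 26 27 27 26 28 28 26]
 [23 23 20 24 23 23 20 23 24 21 23 23 24]
 [22 19 20 19 22 19 19 18 18 18 18 20 21]
 [17 24 26 20 16 20 18 18 19 18 17 16 17]
 [18 19 19 15 -1 13 20 17 23 22 17 18 22]
 [22 19 12  4 -6  0 14 22 24 25 24 24 25]
 [24 18  9  2 -5  2 16 20 20 25 26 26 25]
 [23 17 12  4 -5  5 17 15 19 24 26 25 26]]
(295, 202) 0.01 0.16 0.007
(295, 202) 0.09 0.152 -0.0
(307, 222) 0.01 0.195 -0.065
(307, 222) 0.09 0.185 -0.068
(299, 198) 0.01 0.175 0.019
(299, 198) 0.09 0.166 0.012
(311, 204) 0.01 0.214 -0.004
(311, 204) 0.09 0.204 -0.011
```

{"fn": "step_arm", "kwargs": {"steps": [[0, 0, 0, -0.025, 0, 0, 0], [0, 0, 0, 0, 0, 0, 0], [1, 0, 0, 0, 0, 0, 0], [1, 0, 0, 0, 0, 0, 0], [1, 0, 0, 0, 0, 0, 0], [1, 0, 0, 0.3, 0, 0, 0], [1, 0, 0, 0.8, 0, 0, 0], [1, 0, 0, 1, 0, 0, 0]], "newtons": 30}}

```text
time_s: 22.1
position: [0.4556, 0.3895, 0.1474]
eef_rot: [3.141, 0.001, 0.274]
ft_force: [0.1, 0.9, -0.3]
grip_width: 0.0857
finger_force: 0.0
```

{"fn": "step_arm", "kwargs": {"steps": [[1, 0, 0, 1, 0, 0, 0], [1, 0, 0, 1, 0, 0, 0], [1, 0, 0, 1, 0, 0, 0], [1, 0, -0.5, 0.2, 0, 0, -0.4], [1, 0, -0.5, 0, 0, 0, -0.5], [1, 0, -0.5, 0, 0, 0, -0.5], [1, 0, 0, 0, 0, 0, 0], [1, 0, 0, 0, 0, 0, 0]]}}

```text
time_s: 23.1
position: [0.4558, 0.3143, 0.3053]
eef_rot: [3.141, 0.001, 0.151]
ft_force: [0.5, 0.2, -0.0]
grip_width: 0.0858
finger_force: 0.0
```

```bash
python3 - <<'E'
from h import *
o=bot.observe();print(o['position'],o['eef_rot'])
for n in('wrist','top','scene'):
    cap(n); print(n,{q:[(np.round(x['bbox']).tolist(),round(x['score'],2)) for x in imaging.find_in(q,n)][:3] for q in ('squeegee','tray','jar','lid_handle')})
E
```

```text
[0.45584261 0.31432918 0.30531273] [3.14130872e+00 1.16396177e-03 1.51208929e-01]
wrist {'squeegee': [([180.0, 99.0, 228.0, 197.0], 0.88), ([58.0, 111.0, 114.0, 168.0], 0.87)], 'tray': [([166.0, 82.0, 251.0, 209.0], 0.76)], 'jar': [([231.0, 0.0, 284.0, 23.0], 0.94)], 'lid_handle': []}
top {'squeegee': [([148.0, 241.0, 155.0, 250.0], 0.38)], 'tray': [([144.0, 204.0, 165.0, 260.0], 0.74), ([384.0, 180.0, 472.0, 252.0], 0.23)], 'jar': [([152.0, 154.0, 178.0, 182.0], 0.84)], 'lid_handle': [([342.0, 155.0, 379.0, 233.0], 0.96)]}
scene {'squeegee': [([406.0, 204.0, 434.0, 228.0], 0.77), ([356.0, 184.0, 376.0, 226.0], 0.65)], 'tray': [([348.0, 180.0, 378.0, 230.0], 0.98), ([331.0, 235.0, 355.0, 271.0], 0.6), ([206.0, 173.0, 216.0, 189.0], 0.48)], 'jar': [([330.0, 233.0, 355.0, 272.0], 0.57), ([136.0, 115.0, 227.0, 222.0], 0.25)], 'lid_handle': [([134.0, 112.0, 180.0, 199.0], 0.83), ([205.0, 254.0, 287.0, 273.0], 0.27)]}
```

{"fn": "step_arm", "kwargs": {"steps": [[1, 0.14, -0.9, 0, 0, 0, -0.3], [1, 0.14, -1, 0, 0, 0, -0.4], [1, 0.14, -1, 0, 0, 0, -0.38], [1, 0.14, -1, 0, 0, 0, 0], [1, 0.14, -1, 0, 0, 0, 0], [1, 0.14, -1, 0, 0, 0, 0], [1, 0.14, -1, 0, 0, 0, 0], [1, 0.14, -1, 0, 0, 0, 0]]}}

```text
time_s: 24.85
position: [0.5122, -0.0818, 0.3062]
eef_rot: [3.142, -0.0, 0.058]
ft_force: [0.6, 0.3, 0.4]
grip_width: 0.0855
finger_force: 0.0
```

{"fn": "step_arm", "kwargs": {"steps": [[0.5, 0.14, -1, 0, 0, 0, 0], [0.5, 0.14, -1, 0, 0, 0, 0], [0.5, 0.14, -1, 0, 0, 0, 0], [0.5, 0.14, -1, 0, 0, 0, 0], [0.5, 0.16, -0.79, 0, 0, 0, 0], [0.5, 0, 0, 0, 0, 0, 0], [0.5, 0, 0, 0, 0, 0, 0], [0.5, 0, 0, 0, 0, 0, 0]]}}

```text
time_s: 25.85
position: [0.548, -0.3187, 0.3062]
eef_rot: [-3.141, 0.0, 0.059]
ft_force: [0.0, 0.3, -0.2]
grip_width: 0.0427
finger_force: 0.0
```

{"fn": "step_arm", "kwargs": {"steps": [[0.5, 0, -0.02, -0.5, 0, 0, 0], [0.5, 0, 0, -0.6, 0, 0, 0], [0.5, 0, 0, -0.5, 0, 0, 0], [0.5, 0, 0, -0.36, 0, 0, 0], [0.5, 0, 0, 0, 0, 0, 0], [0, 0, 0, 0, 0, 0, 0], [0, 0, 0, 0, 0, 0, 0], [0, 0, 0, 0, 0, 0, 0]], "newtons": 25}}

```text
time_s: 26.85
position: [0.5483, -0.3206, 0.2087]
eef_rot: [3.141, -0.001, 0.058]
ft_force: [0.5, 2.8, 1.0]
grip_width: 0.0109
finger_force: 24.5
```

Gripped. I reverse the arc.

{"fn": "step_arm", "kwargs": {"steps": [[0, -0.02, 0.29, 0.12, 0, 0, 0], [0, -0.02, 0.3, 0.09, 0, 0, 0], [0, -0.02, 0.31, 0.05, 0, 0, 0], [0, -0.02, 0.32, 0.02, 0, 0, 0], [0, -0.02, 0.32, -0.01, 0, 0, 0], [0, -0.02, 0.31, -0.05, 0, 0, 0], [0, -0.02, 0.31, -0.08, 0, 0, 0], [0, -0.02, 0.28, -0.11, 0, 0, 0]]}}

```text
time_s: 27.85
position: [0.5403, -0.1976, 0.2094]
eef_rot: [3.141, -0.001, 0.058]
ft_force: [2.2, 0.1, 6.4]
grip_width: 0.0113
finger_force: 26.4
```

{"fn": "step_arm", "kwargs": {"steps": [[0, -0.02, 0.27, -0.13, 0, 0, 0], [0, -0.01, 0.25, -0.16, 0, 0, 0], [0, -0.01, 0.23, -0.18, 0, 0, 0], [0, -0.01, 0.21, -0.21, 0, 0, 0], [0, -0.01, 0.19, -0.23, 0, 0, 0], [0, -0.01, 0.17, -0.25, 0, 0, 0], [0, -0.01, 0.13, -0.26, 0, 0, 0], [0, -0.01, 0.1, -0.22, 0, 0, 0]]}}

```text
time_s: 28.85
position: [0.535, -0.1197, 0.1265]
eef_rot: [-3.14, 0.001, 0.058]
ft_force: [-1.2, 7.2, 4.9]
grip_width: 0.0111
finger_force: 28.1
```

{"fn": "step_arm", "kwargs": {"steps": [[0, 0, 0.02, -0.04, 0, 0, 0], [0, 0, 0.02, -0.04, 0, 0, 0], [0, 0, 0, 0, 0, 0, 0], [0, 0, 0, 0, 0, 0, 0], [0, 0, 0, 0, 0, 0, 0], [0, 0, 0, 0, 0, 0, 0], [0, 0, 0, 0, 0, 0, 0], [0, 0, 0, 0, 0, 0, 0]]}}

```text
time_s: 29.85
position: [0.5349, -0.1183, 0.1227]
eef_rot: [-3.14, 0.001, 0.057]
ft_force: [-0.5, 6.5, -1.4]
grip_width: 0.0108
finger_force: 27.7
```

{"fn": "step_arm", "kwargs": {"steps": [[0, 0, 0.02, -0.06, 0, 0, 0], [0, 0, 0.01, -0.06, 0, 0, 0], [0, 0, 0, 0, 0, 0, 0], [0, 0, 0, 0, 0, 0, 0], [0, 0, 0, 0, 0, 0, 0], [0, 0, 0, 0, 0, 0, 0], [0, 0, 0, 0, 0, 0, 0], [0, 0, 0, 0, 0, 0, 0]]}}

```text
time_s: 30.85
position: [0.5362, -0.1176, 0.1184]
eef_rot: [3.141, -0.002, 0.058]
ft_force: [-5.1, 3.4, 26.5]
grip_width: 0.0108
finger_force: 31.4
```

{"fn": "step_arm", "kwargs": {"steps": [[0.5, 0, 0, 0, 0, 0, 0], [0.5, 0, 0, 0.08, 0, 0, 0], [0.5, 0, 0, 0, 0, 0, 0], [0.5, 0, 0, 0.5, 0, 0, 0], [0.5, 0, 0, 0.7, 0, 0, 0], [0, 0, 0, 0, 0, 0, 0], [0, 0, 0, 0, 0, 0, 0], [0, 0, 0, 0, 0, 0, 0]]}}

```text
time_s: 31.85
position: [0.535, -0.1175, 0.1806]
eef_rot: [-3.141, 0.001, 0.058]
ft_force: [-0.8, -0.3, -1.0]
grip_width: 0.0001
finger_force: 0.0
```

{"fn": "step_arm", "kwargs": {"steps": [[0, 0, 0, 0, 0, 0, 0], [0, 0, 0, 0, 0, 0, 0], [0, 0, 0, -0.3, 0, 0, 0], [0, 0, 0, -0.15, 0, 0, 0], [0, 0, 0, -0.1, 0, 0, 0], [0, 0, 0, -0.04, 0, 0, 0], [0, 0, 0, 0, 0, 0, 0], [0, 0, 0, 0, 0, 0, 0]]}}

```text
time_s: 32.85
position: [0.5358, -0.1177, 0.1523]
eef_rot: [3.141, -0.0, 0.058]
ft_force: [-0.1, -1.0, -0.2]
grip_width: 0.0003
finger_force: 0.0
```

{"fn": "step_arm", "kwargs": {"steps": [[0, 0, 0, -0.04, 0, 0, 0], [0, 0, 0, 0, 0, 0, 0], [0, 0, 0, -0.03, 0, 0, 0], [0, 0, 0, -0.03, 0, 0, 0], [0, 0, 0, 0, 0, 0, 0], [0, 0, 0, 0, 0, 0, 0], [0, 0, 0, 0, 0, 0, 0], [0, 0, 0, 0, 0, 0, 0]]}}

```text
time_s: 33.85
position: [0.5357, -0.1177, 0.1477]
eef_rot: [3.141, -0.001, 0.058]
ft_force: [-3.5, 1.0, 13.8]
grip_width: -0.0001
finger_force: 7.1
```

{"fn": "step_arm", "kwargs": {"steps": [[0, 0, 0, 0.2, 0, 0, 0], [0, 0, 0, 0.8, 0, 0, 0], [0, 0, 0, 1, 0, 0, 0], [0, -0.3, -0.5, 0.5, 0, 0, 0], [0, -0.5, -0.8, 0, 0, 0, 0], [0, -0.5, -0.8, 0, 0, 0, 0], [0, 0, 0, 0, 0, 0, 0], [0, 0, 0, 0, 0, 0, 0]]}}

```text
time_s: 34.85
position: [0.4707, -0.2226, 0.2723]
eef_rot: [-3.142, -0.0, 0.057]
ft_force: [-0.5, 0.5, 0.4]
grip_width: -0.0002
finger_force: 0.0
```

```bash
python3 - <<'E'
from h import *
o=bot.observe();print(o['position'],o['ft_force'])
for n in('scene','top'):
    c=cap(n); print(n,{q:[(np.round(x['bbox']).tolist(),round(x['score'],2)) for x in imaging.find_in(q,n)][:3] for q in ('squeegee','tray','jar','dustpan','brush','bin','lid_handle','flake_a')})
    # lid/handle area vs initial picture
    a=pickle.load(open(n+'0.pkl','rb'))['color'].astype(int)
    # dark handle pixels centroid
    bx=(190,148,222,200) if n=='scene' else (296,172,314,226)
    for im in (a,c['color'].astype(int)):
        r=im[bx[1]:bx[3],bx[0]:bx[2]].sum(2); ys,xs=np.where(r<170); print(len(xs),xs.mean()+bx[0],ys.mean()+bx[1])
E
```

```text
[ 0.47070136 -0.22258749  0.27230055] [-0.52742511  0.47467805  0.38956517]
scene {'squeegee': [([357.0, 182.0, 377.0, 226.0], 0.92), ([404.0, 201.0, 434.0, 227.0], 0.78)], 'tray': [([346.0, 187.0, 380.0, 230.0], 0.64)], 'jar': [([330.0, 235.0, 356.0, 272.0], 0.79)], 'dustpan': [([63.0, 128.0, 150.0, 192.0], 0.8), ([203.0, 256.0, 283.0, 273.0], 0.47)], 'brush': [([207.0, 255.0, 282.0, 275.0], 0.74)], 'bin': [([157.0, 147.0, 228.0, 224.0], 0.58)], 'lid_handle': [], 'flake_a': [([164.0, 230.0, 183.0, 247.0], 0.64), ([158.0, 144.0, 316.0, 231.0], 0.35)]}
166 207.44578313253012 171.12048192771084
169 207.97633136094674 171.44378698224853
top {'squeegee': [([141.0, 207.0, 161.0, 250.0], 0.64), ([87.0, 220.0, 113.0, 250.0], 0.64)], 'tray': [([134.0, 208.0, 177.0, 260.0], 0.86)], 'jar': [([150.0, 155.0, 177.0, 181.0], 0.73)], 'dustpan': [([386.0, 182.0, 470.0, 247.0], 0.73)], 'brush': [([212.0, 125.0, 282.0, 153.0], 0.87)], 'bin': [([291.0, 164.0, 348.0, 239.0], 0.88)], 'lid_handle': [([292.0, 165.0, 350.0, 237.0], 0.87), ([292.0, 166.0, 345.0, 241.0], 0.38)], 'flake_a': [([273.0, 258.0, 293.0, 267.0], 0.63), ([308.0, 146.0, 327.0, 156.0], 0.55)]}
88 305.97727272727275 197.36363636363637
77 305.42857142857144 199.8181818181818
```

The lid is shut, the shelf is clear, and the bystanders have not moved, so I hand the job in.

```bash
python3 -c "
from workcell import bot
print(bot.finish_job())"
```

```text
the job is handed in; nothing more can be done
None
```

Job handed in at about 35 s: the shelf is clear and the chips were swept into the bin (two picked out separately, lying clumped), the squeegee stands in its tray, the lid pressed shut onto its stop, and the jar, dustpan and brush did not move.

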